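# Load a module into the datum corner of a latched test fixture

## Robot

A 6-joint arm with a two-finger parallel gripper is mounted at the origin on the work surface. World frame = base frame: x ahead of the robot, y to its left, z up, the work surface at z = 0. Lengths are in m, angles in rad, forces in N, time in s.
With the tool pointing down it reaches from about 0.225 to 0.875 m from the base axis. Payload 3.4 kg.
Tool frame: the origin (TCP) lies midway between the tips of the shut fingers; the grasp point (between the pads) lies 19 mm behind it; x points along the fingers, z is the direction in which the jaws open and shut, and the axes are right-handed (so a half turn about x gives the same grasp; the last joint's range is limited). The gripper opens to 85 mm and grips with 20 to 120 N. Pads are 22 mm wide; open, the fingers measure 114 mm over their backs; the gripper's body (76 mm by 85 mm) begins 54 mm behind the grasp point. The pads swing forward as they close: fully open they stand 13 mm farther back than shut.
Start: joints at [0.998, 0.276, 1.505, -0, 1.361, -0.121], TCP at [0.251, 0.517, 0.231] pointing down, gripper open.
Joint ranges: [-2.89, 2.89], [-0.75, 2.08], [0.22, 2.7], [-1.18, 4.32], [0.11, 2.71], [-2.7, 2.7]. Speed limits (rad/s): [2.57, 2.57, 3.14, 3.14, 3.14, 3.14].

## Interface

Orientations are given as a unit quaternion [w, x, y, z].
In Python, from rig import manip, eyes gives the robot as it stands. The module is installed in compiled form; this text tells all that it offers.
- The arm moves only by the shell command python3 -m crank 'ROWS' [FORCE]. ROWS is JSON, a list of rows, each a list of 7 numbers: the shift along the tool's x, y, z in cm, then the turn, a rotation vector about the tool's x, y, z in degrees, then the finger opening in cm, from 0 to 8.54. A call has 1 to 5 rows; each row is the pose to reach, as a shift and turn from the pose commanded when the call began, along the tool's axes at that moment; what a row does not reach only later rows make up. A row lasts 1/8 s, in which the tool goes at most 62.5 mm and 10.7 degrees, less where a joint would pass 70% of its speed; a pose out of reach is approached as far as the arm can. A call with a gripper value outside its range is refused whole. The fingers move at their own pace and stop on an object; FORCE is the grip in N (left out, the last holds). Time passes only in rows, so rows that repeat a pose let the fingers close. It gives the time, the measured TCP pose, the force and the opening at its end, in the units of the state.
- manip.get_state(): the state, without advancing time (a new reading comes with each control period).
- eyes.get_image(name): name is "scene" or "top" or "wrist"; returns a dict with "color" (480x640x3 uint8, blue, green, red), "z_map" (480x640 float32, m along the optical axis (not along the pixel's ray), 0 where there is no reading), "vertical_fov" (degrees; the focal length in pixels is half the picture's height over the tangent of half this angle, whatever the lens; pixels are square), "cx", "cy" (the principal point, pixels), "eye" and "attitude" of the camera in the world. Camera axes: x right, y up, looking along -z (the intrinsics and any distortion apply to the point x, -y, -z); pixel columns grow to the right and rows downward; lengths in m; the calibration is good to about 2 mm. A picture is of the moment at which its call begins.
- manip.sign_off(): hands the job in, once; it reports no verdict.
The state is a dict: "clock": time; "qpos": joint angles; "qd": joint speeds; "effort": joint torques, N m; "position": TCP position; "ee_rot": TCP orientation; "contact_force": force on the tool from outside, world axes, zero at the start; "moment": the same for the moment, N m; "width": finger opening in m.
Only numpy, scipy, OpenCV 4.12 (cv2) and the standard library are available. Lean on these libraries where they do the work, as an engineer would, in place of code of your own. Each camera call takes 0.05 s, during which the arm holds its last target.

## Task

On the low steel test fixture, first turn the black turnbutton as far as it goes so that it points straight over the edge of the hinged top plate and secures it. Then take the grey module with the rectangular raised cover (not the one with the round cover) from the bench, set it flat on the plate with a long side along the far stop bar, and press it home into the corner so that it bears on both stop bars at once. Finish while still holding it pressed against both bars, and leave everything else where it is.

Things in the scene. Friction and masses are not known exactly. Their poses are not given: they have to be found in the camera images.
- corner (a point): Datum corner: point on the plate's top surface, 55 mm above the bench, where the inner faces of the two stop bars meet. x points away from the robot (fixture yaw 0), towards the far bar; y left, towards the side bar; z up. The module is home with its centre at x = -35, y = -50 mm here, its 100 mm sides along y. The plate spans x -165 to +33, y -205 to +35 mm here.
- fixture: Steel case of the test fixture, 250 (x) x 240 (y) x 45 mm, fixed to the bench; origin under its centre, axes as the corner's, the corner at x = 85, y = 85 mm of it. On it lies the hinged aluminium plate, 198 x 240 x 10 mm, with the stop bars; the module's base slides easily on plate and bars (friction about 0.15).
- far_face (a point): Far stop bar: grey slick plastic (acetal), 14 (x) x 160 (y) x 14 mm high, fixed on the plate; rigid; this point is the middle of its inner face, 7 mm above the plate, axes as the corner's. The inner face is the plane x = 0 of the corner frame.
- side_face (a point): Left side stop bar: grey slick plastic, 110 (x) x 14 (y) x 14 mm high, fixed on the plate; rigid; this point is the middle of its inner face, 7 mm above the plate, axes as the corner's. The inner face is the plane y = 0 of the corner frame.
- plate (a joint): Hinge of the fixture's top plate along its far edge: 0 rad = lying shut (as it starts, by its own 1.6 kg weight), grows as the near edge lifts.
- pivot (a point): Pivot of the turnbutton, on the vertical turning axis, 67 mm above the bench at half the height of its bar; it stands on the fixture's near ledge, 25 mm nearer the robot than the plate's near edge. Axes as the corner's: x away from the robot, y left.
- turnbutton (a joint): Turnbutton: black bar 14 mm wide, 57 to 77 mm above the bench, reaching 55 mm from the pivot (11 mm behind it; a screw head 4 mm proud on the pivot). 0 rad = secured: along the pivot's +x, over the plate, at a hard stop; grows counter-clockwise from above (1.57 = along +y). Starts at 1.1 to 1.6. Stiff (0.06 N m), stays put. Push it from its side or pinch it from above.
- module_grip (a point): Module to load: grey box, base 100 (x) x 70 (y) x 20 mm, in its middle a raised rectangular cover 56 (x) x 36 (y) x 40 mm (62 mm high in all), 0.3 to 0.6 kg, on the bench left or right of the fixture. Point on its centre line 43 mm above its underside, in the cover: grip there across y from above, fingertips over the base, whose top is 23 mm below. Half-turn symmetric.
- spare_mid (a point): Another grey module, to be left alone: square base 78 x 78 x 20 mm, round cover 42 mm across, 58 mm high in all, on the other side of the fixture; the point is its centre, 29 mm up.
- shaker: Clear drinking shaker cup with blue lid, 88 mm across, 190 mm tall, standing on the bench; origin under its centre.
- tape: Roll of orange tape lying flat, 96 mm across, 24 mm high; origin under its centre.
- meter: Grey hand meter lying on its back, 160 x 80 x 34 mm (42 mm at its dial); origin under its centre.
- jar: Small white jar, 56 mm across, 70 mm tall; origin under its centre.
- wood_block: Wood block 50 x 110 x 35 mm; origin under its centre.
- screwdriver: Screwdriver lying on the bench, handle to its -x.
Not all that is in view belongs to the job. What is shaped like the part that bears module_grip but turquoise or yellow is not meant.

How it is judged:
By the outcome, as a careful person would: the job done as asked, in the order asked, and still so for the second after the job is handed in, while the arm keeps its last pose, push and grip.
It also fails if it takes over 64 s, if anything falls off the work surface, if the arm or the gripper's body presses on something with over 40 N, if the wrist force passes 120 N, or if a joint passes its speed limit or range.

## Working session

There is one attempt and no reset: what is moved stays moved. The work goes in short steps, Python scripts to look and compute and a shell command to move; the robot and the scene stay as the last step left them, time stands still between calls to the robot, and variables do not carry over. Pictures are saved under pics/ and viewed, and the job is handed in when it is done.

```bash
mkdir -p pics; cat > h.py <<'E'
import numpy as np, cv2
from scipy.spatial.transform import Rotation as R
from rig import manip, eyes
def rot(q): return R.from_quat([q[1],q[2],q[3],q[0]])
def att(a):
    a=np.array(a,float)
    return a if a.shape==(3,3) else rot(a).as_matrix()
def snap(n,fn=None):
    im=eyes.get_image(n)
    np.savez('pics/%s.npz'%(fn or n),**{k:np.array(v) for k,v in im.items()})
    cv2.imwrite('pics/%s.png'%(fn or n),im['color']); return im
def load(fn): return dict(np.load('pics/%s.npz'%fn,allow_pickle=True))
def pix(im,u,v,z=None,Z=None):
    f=240/np.tan(np.radians(float(im['vertical_fov']))/2)
    d=np.array([(u-im['cx'])/f,-(v-im['cy'])/f,-1.]); A=att(im['attitude']); e=np.array(im['eye'],float)
    w=A@d
    if Z is not None: return e+w*(Z-e[2])/w[2]
    if z is None: z=float(np.median(im['z_map'][int(v)-1:int(v)+2,int(u)-1:int(u)+2]))
    return e+w*z
def st():
    s=manip.get_state(); print('t',s['clock'],'p',np.round(s['position'],4),'q',np.round(s['ee_rot'],4),'F',np.round(s['contact_force'],1),'M',np.round(s['moment'],2),'w',round(float(s['width']),4)); return s
E
python3 - <<'E'
from h import *
for n in ('scene','top','wrist'):
    im=snap(n,n+'0'); print(n,{k:np.round(im[k],4) for k in im if k not in('color','z_map')})
s=st(); print(s['qpos']); print(rot(s['ee_rot']).as_matrix().round(3))
E
```

```text
scene {'vertical_fov': np.float64(57.3397), 'cx': np.float64(317.4012), 'cy': np.float64(245.0732), 'eye': array([ 1.1886, -0.0594,  0.9049]), 'attitude': array([0.7159, 0.2697, 0.2163, 0.6066])}
top {'vertical_fov': np.float64(42.9591), 'cx': np.float64(322.5101), 'cy': np.float64(237.4731), 'eye': array([0.281 , 0.0619, 1.9196]), 'attitude': array([-0.7021, -0.0423,  0.0276,  0.7103])}
wrist {'vertical_fov': np.float64(66.4469), 'cx': np.float64(323.0693), 'cy': np.float64(239.8461), 'eye': array([0.1826, 0.5497, 0.3735]), 'attitude': array([ 0.8381, -0.1268, -0.0782,  0.5247])}
t 0.15 p [0.2508 0.517  0.2306] q [ 0.5988 -0.3755  0.5997  0.3751] F [ 0.2 -0.8  0.1] M [ 0.03  0.02 -0.03] w 0.0856
[ 9.97981595e-01  2.76443361e-01  1.50582377e+00  3.14111256e-05
  1.36072869e+00 -1.20983508e-01]
[[-0.001 -0.9    0.437]
 [-0.001  0.437  0.9  ]
 [-1.     0.    -0.001]]
```

View pics/top0.png

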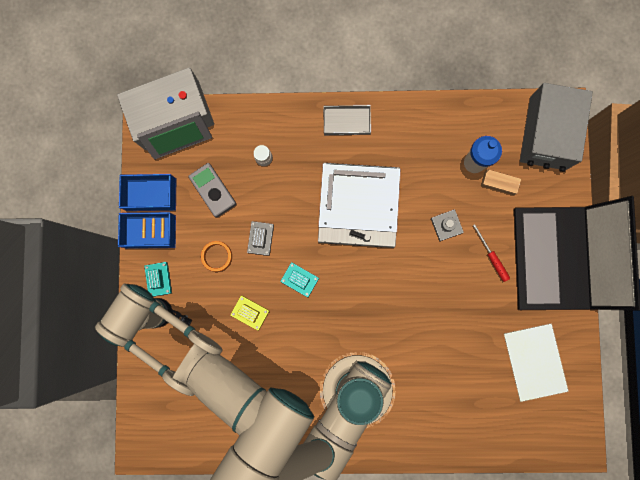

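View pics/scene0.png

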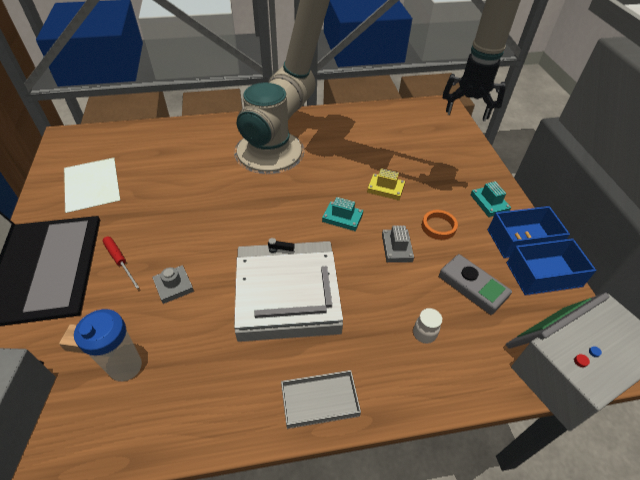

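```bash
python3 - <<'E'
from h import *
a=cv2.imread('pics/top0.png'); 
cv2.imwrite('pics/top0c.png',cv2.resize(a[155:275,235:415],None,fx=4.4,fy=4.4,interpolation=cv2.INTER_CUBIC))
a=cv2.imread('pics/scene0.png'); 
cv2.imwrite('pics/scene0c.png',cv2.resize(a[200:350,220:440],None,fx=3.6,fy=3.6,interpolation=cv2.INTER_CUBIC))
E
```

```text
(no output)
```

View pics/top0c.png

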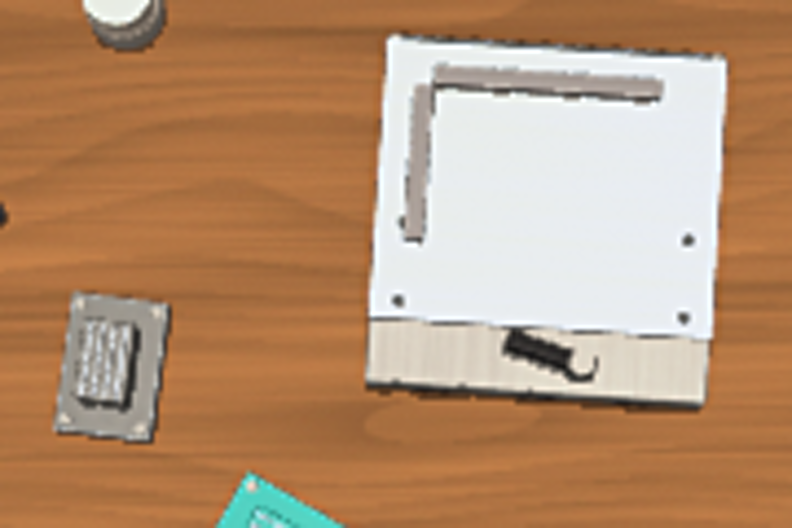

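View pics/scene0c.png

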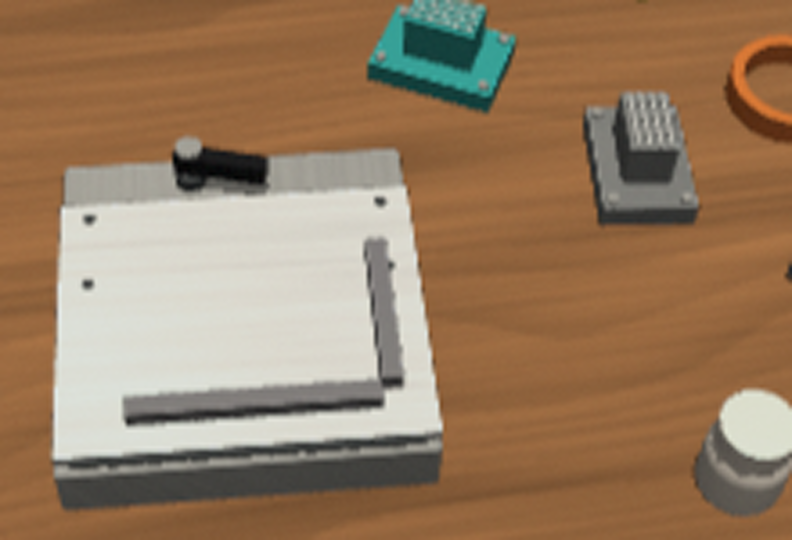

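```bash
python3 - <<'E'
from h import *
im=load('top0')
def c(u,v,Z): return pix(im,235+u/4.4-.4,155+v/4.4-.4,Z=Z)
P=[c(*p,.055) for p in((388,36),(727,57),(713,340),(370,318))]
print(np.round(P,4)); print([round(np.linalg.norm(P[i]-P[i-1]),4) for i in range(4)])
for d in (P[0]-P[3],P[1]-P[2]): print('yaw',np.degrees(np.arctan2(d[1],d[0])))
for d in (P[0]-P[1],P[3]-P[2]): print('yawy',np.degrees(np.arctan2(-d[0],d[1])))
M=[c(*p,.02) for p in((76,291),(170,305),(152,441),(55,431))]
print(np.round(M,4),np.mean(M,0)); print([round(np.linalg.norm(M[i]-M[i-1]),4) for i in range(4)])
for d in (M[0]-M[3],M[1]-M[2]): print('yaw',np.degrees(np.arctan2(d[1],d[0])))
print('piv',c(581,368,.08),'tip',c(510,342,.077), 'corner',c(434,90,.055))
# module cover from depth
im2=load('scene0')
for n,m in(('top',im),('scene',im2)):
    Z=m['z_map'];v,u=np.mgrid[:480,:640]
    f=240/np.tan(np.radians(float(m['vertical_fov']))/2)
    d=np.stack([(u-m['cx'])/f,-(v-m['cy'])/f,-np.ones_like(u)],-1)*Z[...,None]
    W=d@att(m['attitude']).T+m['eye']
    np.save('pics/W_'+n+'.npy',W)
    mc=np.mean(M,0)
    k=(np.hypot(W[...,0]-mc[0],W[...,1]-mc[1])<.08)
    for lo,hi in((.012,.03),(.05,.075)):
        q=W[k&(W[...,2]>lo)&(W[...,2]<hi)]
        r=cv2.minAreaRect((q[:,:2]*1000).astype(np.float32)); print(n,lo,len(q),np.median(q[:,2]),r)
    b=(W[...,2]>.07)&(W[...,2]<.09)&(np.hypot(W[...,0]-.4,W[...,1]-0.02)<.12)
    q=W[b]; print('bar',len(q),q.mean(0) if len(q) else '',cv2.minAreaRect((q[:,:2]*1000).astype(np.float32)) if len(q)>3 else '')
E
```

```text
[[ 0.6996  0.0966  0.055 ]
 [ 0.6809 -0.1421  0.055 ]
 [ 0.4806 -0.1277  0.055 ]
 [ 0.4991  0.1113  0.055 ]]
[np.float64(0.201), np.float64(0.2394), np.float64(0.2009), np.float64(0.2398)]
yaw -4.197409000878263
yaw -4.094854116672341
yawy -4.481342559962607
yawy -4.437668042929138
[[0.5254 0.3224 0.02  ]
 [0.5144 0.255  0.02  ]
 [0.4172 0.2681 0.02  ]
 [0.4252 0.3373 0.02  ]] [0.47054559 0.29568949 0.02      ]
[np.float64(0.1013), np.float64(0.0682), np.float64(0.0981), np.float64(0.0696)]
yaw -8.452713939016022
yaw -7.6563838124264505
piv [ 0.45967799 -0.03418773  0.08      ] tip [0.47860939 0.01425941 0.077     ] corner [0.66037291 0.06455574 0.055     ]
top 0.012 447 0.01995126370139677 ((478.51763916015625, 286.31988525390625), (139.38262939453125, 119.81620788574219), 85.21128845214844)
top 0.05 217 0.05985478448276638 ((471.24176025390625, 296.4539794921875), (37.0459098815918, 56.3768196105957), 81.01033020019531)
bar 98 [ 0.47055307 -0.01560863  0.0778505 ] ((470.2799987792969, -15.073726654052734), (44.25417709350586, 55.86280822753906), 14.856362342834473)
scene 0.012 492 0.01934297077619146 ((476.04998779296875, 296.6495361328125), (70.44293975830078, 102.75), 81.8529281616211)
scene 0.05 263 0.059301498019807 ((476.3337707519531, 296.599609375), (35.721275329589844, 58.830169677734375), 80.87672424316406)
bar 153 [ 0.47664598 -0.01597356  0.07636685] ((474.80029296875, -13.801647186279297), (64.5603256225586, 18.622364044189453), 71.01548767089844)
```

```bash
cat >> h.py <<'E'
def go(p,jaw,cur=None):
    """rows for tool-down target p, jaw axis angle deg"""
    s=manip.get_state(); A=rot(s['ee_rot']).as_matrix()
    j=np.radians(jaw); z=np.array([np.cos(j),np.sin(j),0]); x=np.array([0,0,-1.]); y=np.cross(z,x)
    T=np.stack([x,y,z],1)
    d=A.T@(np.array(p)-s['position'])*100; r=np.degrees(R.from_matrix(A.T@T).as_rotvec())
    print('d',d.round(2),'r',r.round(1))
E
python3 - <<'E'
from h import *
go([.455,0.0,.24],-19)
E
```

```text
d [ -0.89 -40.94 -37.6 ] r [83.1 -0.1  0. ]
```

```bash
python3 -m crank '[[-0.9,-41,-37.6,83,0,0,3.5],[-0.9,-41,-37.6,83,0,0,3.5],[-0.9,-41,-37.6,83,0,0,3.5],[-0.9,-41,-37.6,83,0,0,3.5],[-0.9,-41,-37.6,83,0,0,3.5]]' 
python3 - <<'E'
from h import *
go([.455,0.0,.24],-19)
E
```

```text
clock: 0.78
position: [0.3664, 0.225, 0.2364]
ee_rot: [0.705, -0.062, 0.704, 0.062]
contact_force: [1.4, -0.1, 1.0]
width: 0.0344
d [ -0.36 -23.7    4.79] r [29.1  0.  -0. ]
```

```bash
python3 -m crank '[[-0.4,-23.7,4.8,29,0,0,3.5],[-0.4,-23.7,4.8,29,0,0,3.5],[-0.4,-23.7,4.8,29,0,0,3.5],[-0.4,-23.7,4.8,29,0,0,3.5],[-0.4,-23.7,4.8,29,0,0,3.5]]' 
python3 -m crank '[[0,0,0,0,0,0,3.5]]'
python3 - <<'E'
from h import *
s=st();go([.455,0.0,.24],-19)
im=snap('wrist','w1'); print({k:np.round(im[k],4) for k in im if k not in('color','z_map')})
E
```

```text
clock: 1.4
position: [0.4574, -0.0011, 0.2401]
ee_rot: [0.698, 0.116, 0.697, -0.117]
contact_force: [-0.4, 1.0, 0.4]
width: 0.0348
clock: 1.52
position: [0.4554, 0.0026, 0.24]
ee_rot: [0.697, 0.115, 0.698, -0.114]
contact_force: [0.5, -0.1, -0.3]
width: 0.0352
t 1.525 p [0.4554 0.0026 0.24  ] q [ 0.6972  0.1149  0.6983 -0.1143] F [ 0.5 -0.1 -0.3] M [-0.02 -0.02  0.  ] w 0.0352
d [-0.   -0.26  0.04] r [ 0.4 -0.1 -0. ]
{'vertical_fov': np.float64(66.4469), 'cx': np.float64(323.0693), 'cy': np.float64(239.8461), 'eye': array([0.4786, 0.0733, 0.3829]), 'attitude': array([ 0.9758, -0.1463,  0.0241, -0.1605])}
```

View pics/w1.png

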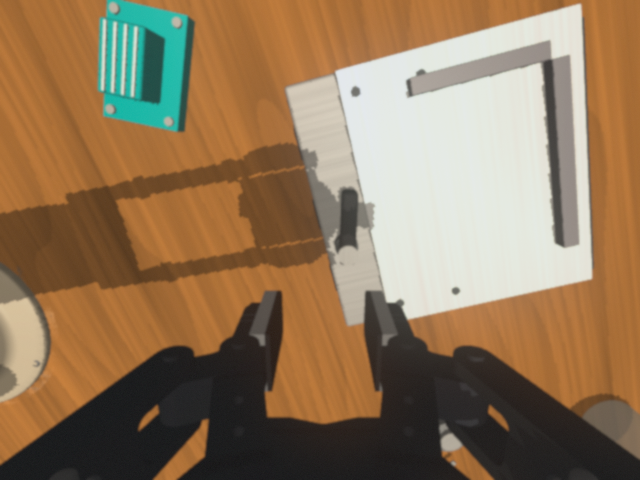

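```bash
python3 - <<'E'
from h import *
a=cv2.imread('pics/w1.png')
cv2.imwrite('pics/w1c.png',cv2.resize(a[170:270,300:420],None,fx=6,fy=6,interpolation=cv2.INTER_CUBIC))
cv2.imwrite('pics/w1d.png',cv2.resize(a[0:120,390:600],None,fx=3.8,fy=3.8,interpolation=cv2.INTER_CUBIC))
E
```

```text
(no output)
```

View pics/w1c.png

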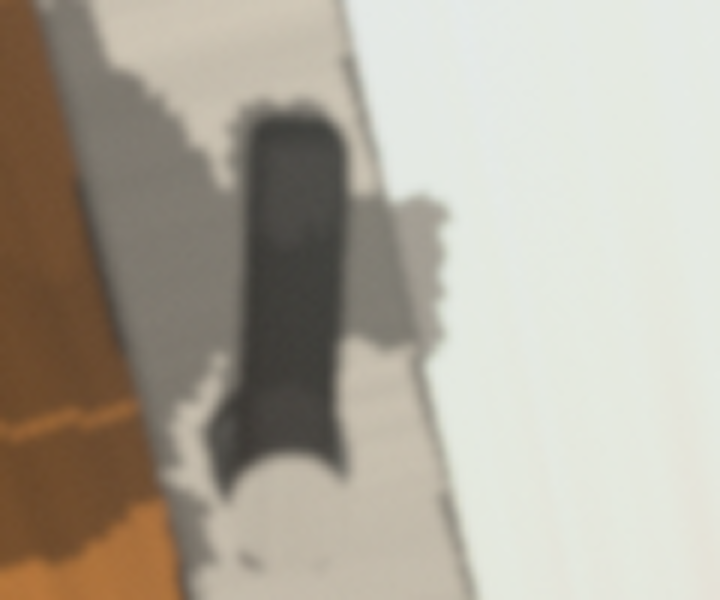

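View pics/w1d.png

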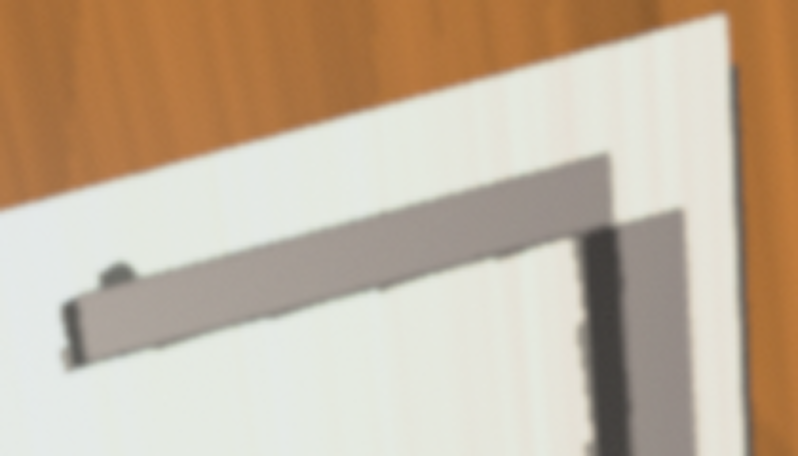

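```bash
python3 - <<'E'
from h import *
im=load('w1')
c=lambda u,v,Z:pix(im,300+u/6-.4,170+v/6-.4,Z=Z)
p=c(287,512,.081);t=c(298,118,.077); m=c(291,345,.077)
print(p,t,np.linalg.norm((p-t)[:2])); d=t-m; print('ang',np.degrees(np.arctan2(d[1],d[0]))); d=t-p; print(np.degrees(np.arctan2(d[1],d[0])))
k=pix(im,390+582/3.8-.4,236/3.8-.4,Z=.055); print('corner',k)
P=[pix(im,*q,Z=.055) for q in((336,71),(580.8,4.2),(592,278))]
print(np.round(P,4),[np.linalg.norm(P[i]-P[i-1]) for i in(1,2)])
d=P[1]-P[0];print('yaw',np.degrees(np.arctan2(d[1],d[0])));d=P[1]-P[2];print('yaw',np.degrees(np.arctan2(-d[0],d[1])))
u,v=np.meshgrid(np.arange(300,420),np.arange(170,270))
for q in((349,205),(347,230),(347,255),(450,150)): print(q,pix(im,*q))
E
```

```text
[ 0.46466523 -0.03432222  0.081     ] [0.48352748 0.01934014 0.077     ] 0.05688086845557247
ang 70.7603526311185
70.6334953962122
corner [0.66452691 0.06446118 0.055     ]
[[ 0.5028  0.1118  0.055 ]
 [ 0.699   0.096   0.055 ]
 [ 0.6804 -0.1419  0.055 ]] [np.float64(0.19681171028571226), np.float64(0.23860672300607308)]
yaw -4.605352672529071
yaw -4.475650013951928
(349, 205) [0.47928788 0.00665022 0.07708979]
(347, 230) [ 0.471032   -0.01379247  0.07706281]
(347, 255) [ 0.46427991 -0.03432255  0.08082401]
(450, 150) [0.5770491  0.0202189  0.05573236]
```

```bash
python3 - <<'E'
from h import *
go([.4776,0.002,.063],-19.3)
E
```

```text
d [17.7   0.59  2.18] r [ 0.7 -0.1 -0. ]
```

```bash
python3 -m crank '[[6,0.6,2.2,0.7,0,0,3.5],[11,0.6,2.2,0.7,0,0,3.5],[14,0.6,2.2,0.7,0,0,3.5],[16,0.6,2.2,0.7,0,0,3.5],[17.7,0.6,2.2,0.7,0,0,3.5]]' 20
python3 -m crank '[[0,0,0,0,0,0,3.5],[0,0,0,0,0,0,3.5]]'
python3 - <<'E'
from h import *
st();go([.4776,0.002,.063],-19.3);snap('wrist','w2')
E
```

```text
clock: 2.2
position: [0.4779, 0.003, 0.0625]
ee_rot: [0.697, 0.118, 0.698, -0.117]
contact_force: [-0.4, -0.2, 0.1]
width: 0.0351
clock: 2.45
position: [0.4791, 0.0019, 0.064]
ee_rot: [0.698, 0.118, 0.697, -0.118]
contact_force: [-0.2, 0.1, 0.1]
width: 0.0352
t 2.45 p [0.4791 0.0019 0.064 ] q [ 0.6976  0.1181  0.6968 -0.1179] F [-0.2  0.1  0.1] M [-0.03 -0.03  0.04] w 0.0352
d [ 0.1  -0.04 -0.14] r [ 0.1  0.1 -0. ]
```

View pics/w2.png

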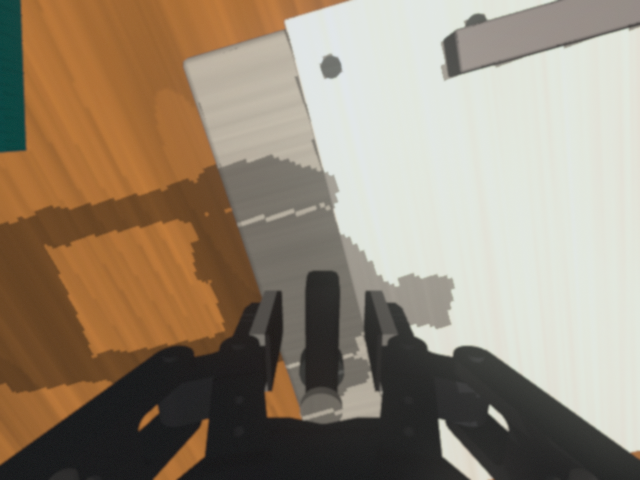

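```bash
python3 -m crank '[[0,0,0,0,0,0,0.5],[0,0,0,0,0,0,0.5],[0,0,0,0,0,0,0.5],[0,0,0,0,0,0,0.5]]' 20
python3 - <<'E'
from h import *
s=st()
piv=np.array([.4650,-.0342]); p=s['position'];A=rot(s['ee_rot']).as_matrix()
r=p[:2]-piv; print('r',np.linalg.norm(r),np.degrees(np.arctan2(r[1],r[0])))
a0=np.degrees(np.arctan2(A[1,2],A[0,2]))+90;print('jaw+90',a0)
rr=np.linalg.norm(r); 
for k in range(1,10):
    t=-a0_ if False else -10*k
    R2=R.from_euler('z',t,degrees=True).as_matrix()
    t0=np.radians(a0+t)
    w=np.array([*(piv+rr*np.array([np.cos(t0),np.sin(t0)])),p[2]])
    print(t,(A.T@(w-p)*100).round(2))
E
```

```text
clock: 3.0
position: [0.4786, 0.0015, 0.0642]
ee_rot: [0.697, 0.119, 0.697, -0.118]
contact_force: [-2.1, 2.6, 6.4]
width: 0.0136
t 3.0 p [0.4786 0.0015 0.0642] q [ 0.6971  0.1193  0.697  -0.1184] F [-2.1  2.6  6.4] M [ 0.42  0.34 -0.13] w 0.0136
r 0.038257171751947955 69.10223749758657
jaw+90 70.64707482198925
-10 [-0.   -0.06  0.56]
-20 [-0.   -0.23  1.21]
-30 [-0.   -0.51  1.81]
-40 [-0.   -0.89  2.36]
-50 [-0.   -1.37  2.83]
-60 [-0.   -1.91  3.21]
-70 [-0.   -2.52  3.49]
-80 [-0.   -3.16  3.66]
-90 [-0.   -3.82  3.72]
```

```bash
python3 -m crank '[[0,-0.05,0.6,10,0,0,0.5],[0,-0.22,1.25,20,0,0,0.5],[0,-0.5,1.85,30,0,0,0.5],[0,-0.88,2.4,40,0,0,0.5],[0,-1.36,2.85,50,0,0,0.5]]'
python3 - <<'E'
from h import *
s=st()
piv=np.array([.4650,-.0342]); p=s['position'];A=rot(s['ee_rot']).as_matrix()
r=p[:2]-piv; print('r',np.linalg.norm(r),np.degrees(np.arctan2(r[1],r[0])))
a0=np.degrees(np.arctan2(A[1,2],A[0,2]))+90;print('jaw+90',a0)
rr=.0383
for k in (15,20,25):
    t0=np.radians(a0-k)
    w=np.array([*(piv+rr*np.array([np.cos(t0),np.sin(t0)])),p[2]])
    print(-k,(A.T@(w-p)*100).round(2))
E
```

```text
clock: 3.62
position: [0.5013, -0.0213, 0.0641]
ee_rot: [0.581, 0.404, 0.58, -0.404]
contact_force: [-2.2, 0.6, 5.8]
width: 0.0134
t 3.625 p [ 0.5013 -0.0213  0.0641] q [ 0.5806  0.4039  0.5804 -0.4036] F [-2.2  0.6  5.8] M [ 0.15  0.39 -0.01] w 0.0134
r 0.038564306949841434 19.56468088181808
jaw+90 20.36257423039146
-15 [-0.   -0.16  0.94]
-20 [-0.   -0.26  1.26]
-25 [-0.   -0.38  1.56]
```

```bash
python3 -m crank '[[0,-0.06,0.65,10,0,0,0.5],[0,-0.23,1.25,20,0,0,0.5],[0,-0.37,1.55,25,0,0,0.5],[0,-0.37,1.55,25,0,0,0.5],[0,-0.37,1.55,25,0,0,0.5]]'
python3 - <<'E'
from h import *
s=st()
piv=np.array([.4650,-.0342]); p=s['position'];A=rot(s['ee_rot']).as_matrix()
r=p[:2]-piv; print('r',np.linalg.norm(r),np.degrees(np.arctan2(r[1],r[0])))
a0=np.degrees(np.arctan2(A[1,2],A[0,2]))+90;print('jaw+90',a0)
E
```

```text
clock: 4.25
position: [0.5035, -0.0373, 0.0641]
ee_rot: [0.481, 0.519, 0.481, -0.518]
contact_force: [-0.9, 0.8, 5.2]
width: 0.0134
t 4.25 p [ 0.5035 -0.0373  0.0641] q [ 0.4811  0.5186  0.4805 -0.5183] F [-0.9  0.8  5.2] M [ 0.06  0.3  -0.03] w 0.0134
r 0.03858765356461259 -4.64748199099495
jaw+90 -4.311824198296975
```

```bash
python3 -m crank '[[0,0,0.1,1.5,0,0,0.5],[0,0,0.2,3,0,0,0.5],[0,0,0.2,3,0,0,0.5]]'
python3 - <<'E'
from h import *
s=st()
piv=np.array([.4650,-.0342]); p=s['position'];A=rot(s['ee_rot']).as_matrix()
r=p[:2]-piv; print('r',np.linalg.norm(r),np.degrees(np.arctan2(r[1],r[0])))
a0=np.degrees(np.arctan2(A[1,2],A[0,2]))+90;print('jaw+90',a0)
E
```

```text
clock: 4.62
position: [0.5032, -0.0378, 0.0641]
ee_rot: [0.467, 0.531, 0.468, -0.53]
contact_force: [-1.4, 5.7, 5.1]
width: 0.0132
t 4.625 p [ 0.5032 -0.0378  0.0641] q [ 0.467   0.5314  0.4677 -0.5299] F [-1.4  5.7  5.1] M [1.   0.12 0.61] w 0.0132
r 0.03839847815657698 -5.314268655370906
jaw+90 -7.257864784264598
```

```bash
python3 -m crank '[[0,0,-0.1,-1.5,0,0,3.5],[0,0,-0.1,-2,0,0,3.5],[0,0,-0.1,-2,0,0,3.5],[0,0,-0.1,-2,0,0,3.5]]'
python3 -m crank '[[-5,0,-0.1,-2,0,0,3.5],[-11,0,-0.1,-2,0,0,3.5],[-16,-6,-0.1,-2,0,0,8.5],[-18,-11,-0.1,-2,0,0,8.5]]'
python3 -m crank '[[0,0,0,0,0,0,8.5]]'
python3 - <<'E'
from h import *
st();im=snap('wrist','w3'); print(im['eye'])
E
```

```text
clock: 5.12
position: [0.5033, -0.0382, 0.0633]
ee_rot: [-0.476, -0.523, -0.476, 0.523]
contact_force: [-0.5, -0.2, -0.0]
width: 0.035
clock: 5.62
position: [0.3996, -0.0278, 0.2425]
ee_rot: [0.486, 0.515, 0.484, -0.514]
contact_force: [0.3, -0.0, 1.1]
width: 0.0697
clock: 5.75
position: [0.3971, -0.0271, 0.2428]
ee_rot: [0.486, 0.515, 0.484, -0.514]
contact_force: [0.2, -0.3, -0.2]
width: 0.0849
t 5.75 p [ 0.3971 -0.0271  0.2428] q [ 0.4865  0.515   0.4841 -0.5136] F [ 0.2 -0.3 -0.2] M [ 0.02 -0.06  0.01] w 0.0849
[ 0.4703084  -0.03134161  0.3860158 ]
```

View pics/w3.png

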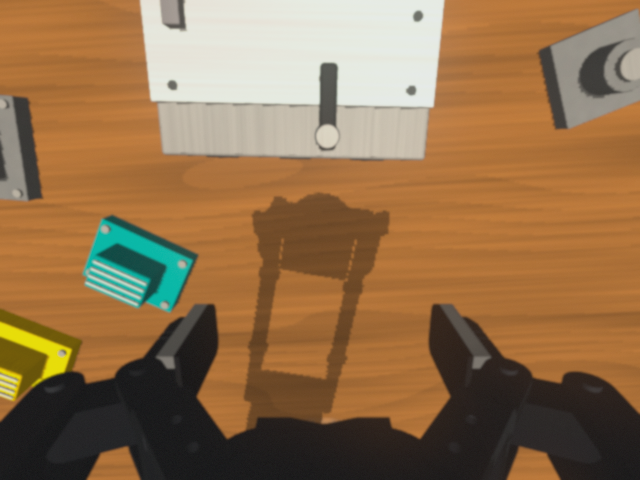

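```bash
python3 - <<'E'
from h import *
im=load('w3')
p=pix(im,327,135,Z=.081);t=pix(im,328.5,64,Z=.077);d=t-p;print(p,t,np.linalg.norm(d[:2]),np.degrees(np.arctan2(d[1],d[0])))
a=pix(im,152,101,Z=.055);b=pix(im,433,107,Z=.055);e=a-b;print('yaw',np.degrees(np.arctan2(-e[0],e[1])))
go([.4,.296,.24],-98)
E
```

```text
[ 0.46583781 -0.03477061  0.081     ] [ 0.51816429 -0.03887601  0.077     ] 0.05248727793095538 -4.486087589445436
yaw -4.4942813100429815
d [  0.16  -1.76 -32.29] r [ 4.7  0.  -0.2]
```

```bash
python3 -m crank '[[0.2,-1.8,-32.3,4.7,0,0,8.5],[0.2,-1.8,-32.3,4.7,0,0,8.5],[0.2,-1.8,-32.3,4.7,0,0,8.5],[0.2,-1.8,-32.3,4.7,0,0,8.5],[0.2,-1.8,-32.3,4.7,0,0,8.5]]'
python3 - <<'E'
from h import *
go([.4,.296,.24],-98)
E
```

```text
clock: 6.42
position: [0.4009, 0.2877, 0.2373]
ee_rot: [-0.464, -0.533, -0.464, 0.534]
contact_force: [2.1, -0.2, 0.7]
width: 0.0848
d [-0.27 -0.21 -0.8 ] r [0. 0. 0.]
```

```bash
python3 -m crank '[[0,0,0,0,0,0,8.5],[0,0,0,0,0,0,8.5]]'
python3 - <<'E'
from h import *
st();im=snap('wrist','w4'); print(im['eye'])
E
```

```text
clock: 6.68
position: [0.4003, 0.285, 0.2372]
ee_rot: [-0.464, -0.532, -0.464, 0.534]
contact_force: [0.6, 0.1, 0.4]
width: 0.0849
t 6.675 p [0.4003 0.285  0.2372] q [-0.4642 -0.5325 -0.4641  0.5344] F [0.6 0.1 0.4] M [0.03 0.01 0.01] w 0.0849
[0.47371085 0.27482017 0.38009185]
```

View pics/w4.png

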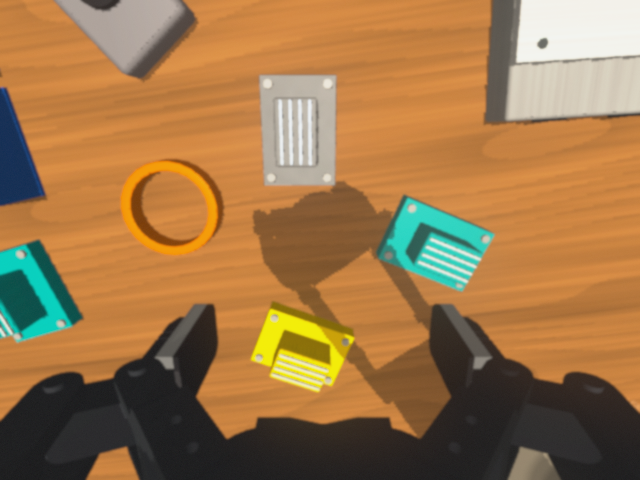

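```bash
python3 - <<'E'
from h import *
im=load('w4')
M=np.array([pix(im,*q,Z=.02) for q in((260,75.5),(336,74.5),(336,185.5),(264.5,186.5))])
print(M.round(4),M.mean(0));print([np.linalg.norm(M[i]-M[i-1]) for i in range(4)])
for d in (M[0]-M[3],M[1]-M[2]): print('yaw',np.degrees(np.arctan2(d[1],d[0])))
m=im;Z=m['z_map'];v,u=np.mgrid[:480,:640]
f=240/np.tan(np.radians(float(m['vertical_fov']))/2)
W=(np.stack([(u-m['cx'])/f,-(v-m['cy'])/f,-np.ones_like(u)],-1)*Z[...,None])@att(m['attitude']).T+m['eye']
k=(v>60)&(v<200)&(u>240)&(u<350)
for lo,hi in((.012,.03),(.05,.075)):
    q=W[k&(W[...,2]>lo)&(W[...,2]<hi)]
    print(len(q),np.median(q[:,2]),cv2.minAreaRect((q[:,:2]*1000).astype(np.float32)))
print('tape right edge',pix(im,219,207,Z=.024))
E
```

```text
[[0.5258 0.324  0.02  ]
 [0.5171 0.2559 0.02  ]
 [0.4177 0.2687 0.02  ]
 [0.4265 0.3385 0.02  ]] [0.47177635 0.29677101 0.02      ]
[np.float64(0.10038096434023444), np.float64(0.06864208336199402), np.float64(0.10028776512553478), np.float64(0.07032564148127837)]
yaw -8.339989503023048
yaw -7.3791138495375925
5200 0.020238962039745262 ((473.30224609375, 297.0726318359375), (70.1878890991211, 99.81219482421875), 82.066162109375)
2976 0.06039026825502117 ((472.73236083984375, 297.241943359375), (35.86744689941406, 56.009517669677734), 81.76708221435547)
tape right edge [0.4133057  0.38608232 0.024     ]
```

```bash
python3 - <<'E'
from h import *
go([.4725,.297,.026],-98.1)
E
```

```text
d [21.15  7.   -2.31] r [0.1 0.1 0.1]
```

```bash
python3 -m crank '[[5,3,-2.3,0,0,0,8.5],[8,7,-2.3,0,0,0,8.5],[11,7,-2.3,0,0,0,8.5],[11,7,-2.3,0,0,0,8.5],[11,7,-2.3,0,0,0,8.5]]'
python3 - <<'E'
from h import *
st();go([.4725,.297,.026],-98.1);snap('wrist','w5')
E
```

```text
clock: 7.35
position: [0.4733, 0.2973, 0.1297]
ee_rot: [0.464, 0.535, 0.463, -0.534]
contact_force: [-0.1, 0.9, 0.1]
width: 0.0851
t 7.35 p [0.4733 0.2973 0.1297] q [ 0.4636  0.5345  0.4633 -0.5336] F [-0.1  0.9  0.1] M [-0.05  0.03 -0.  ] w 0.0851
d [10.37 -0.08  0.05] r [ 0.  -0.  -0.1]
```

View pics/w5.png

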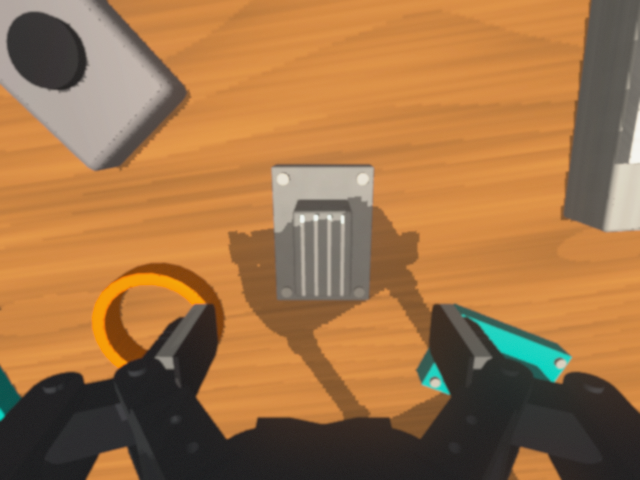

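Module centred between the fingers (cover 293–351, mid 322; fingers 216/431, mid 323). Descend.

```bash
python3 -m crank '[[4,-0.1,0,0,0,0,8.5],[7,-0.1,0,0,0,0,7],[9,-0.1,0,0,0,0,7],[10.3,-0.1,0,0,0,0,7],[10.3,-0.1,0,0,0,0,7]]'
python3 -m crank '[[0,0,0,0,0,0,2],[0,0,0,0,0,0,2],[0,0,0,0,0,0,2],[0,0,0,0,0,0,2],[0,0,0,0,0,0,2]]' 50
python3 - <<'E'
from h import *
st()
E
```

```text
clock: 8.02
position: [0.4716, 0.2983, 0.026]
ee_rot: [0.464, 0.534, 0.464, -0.534]
contact_force: [-0.1, 0.4, -0.1]
width: 0.07
clock: 8.65
position: [0.4724, 0.2986, 0.0269]
ee_rot: [0.464, 0.534, 0.464, -0.533]
contact_force: [0.1, -1.2, 7.0]
width: 0.0355
t 8.65 p [0.4724 0.2986 0.0269] q [ 0.4642  0.5344  0.4637 -0.5328] F [ 0.1 -1.2  7. ] M [-0.21  0.09  0.06] w 0.0355
```

```bash
python3 -m crank '[[-3,0,0,0,0,0,2],[-7,0,0,0,0,0,2],[-11,0,0,0,0,0,2],[-14,0,0,0,0,0,2]]'
python3 - <<'E'
from h import *
st(); go([.609,.003,.17],-4.5)
E
```

```text
clock: 9.15
position: [0.4712, 0.2982, 0.1666]
ee_rot: [-0.464, -0.534, -0.464, 0.534]
contact_force: [-0.1, -0.4, -4.1]
width: 0.0354
t 9.15 p [0.4712 0.2982 0.1666] q [-0.4638 -0.5336 -0.464   0.5337] F [-0.1 -0.4 -4.1] M [ 0.02 -0.02 -0.  ] w 0.0354
d [-0.35 17.76 27.31] r [-93.5  -0.    0. ]
```

```bash
python3 -m crank '[[-0.4,1.8,2.7,-10,0,0,2],[-0.4,3.6,5.4,-20,0,0,2],[-0.4,5.4,8.1,-30,0,0,2],[-0.4,7.2,10.8,-40,0,0,2],[-0.4,9,13.5,-50,0,0,2]]'
python3 - <<'E'
from h import *
st(); go([.609,.003,.17],-4.5)
E
```

```text
clock: 9.78
position: [0.5413, 0.151, 0.1686]
ee_rot: [0.646, 0.285, 0.648, -0.286]
contact_force: [-0.2, 0.8, -3.8]
width: 0.035
t 9.775 p [0.5413 0.151  0.1686] q [ 0.6461  0.2854  0.6475 -0.2861] F [-0.2  0.8 -3.8] M [-0.01 -0.01  0.05] w 0.035
d [-0.16 -4.96 15.5 ] r [-43.2  -0.1   0.1]
```

```bash
python3 -m crank '[[0,-1,3.3,-9,0,0,2],[0,-2,6.6,-18,0,0,2],[0,-3,9.9,-27,0,0,2],[0,-4,13,-36,0,0,2],[0,-5,15.5,-43.2,0,0,2]]'
python3 -m crank '[[0,0,0,0,0,0,2],[0,0,0,0,0,0,2]]'
python3 - <<'E'
from h import *
st(); go([.609,.003,.081],-4.5)
im=snap('wrist','w6')
snap('top','top1')
E
```

```text
clock: 10.4
position: [0.6081, 0.0022, 0.1684]
ee_rot: [0.706, 0.028, 0.707, -0.028]
contact_force: [-0.1, 0.0, -4.2]
width: 0.0352
clock: 10.65
position: [0.6075, 0.0039, 0.1687]
ee_rot: [0.706, 0.03, 0.707, -0.03]
contact_force: [-0.7, 0.5, -4.1]
width: 0.0351
t 10.65 p [0.6075 0.0039 0.1687] q [ 0.7056  0.0304  0.7074 -0.0296] F [-0.7  0.5 -4.1] M [-0.    0.04  0.05] w 0.0351
d [ 8.77 -0.09  0.18] r [-0.4 -0.1 -0.1]
```

View pics/w6.png

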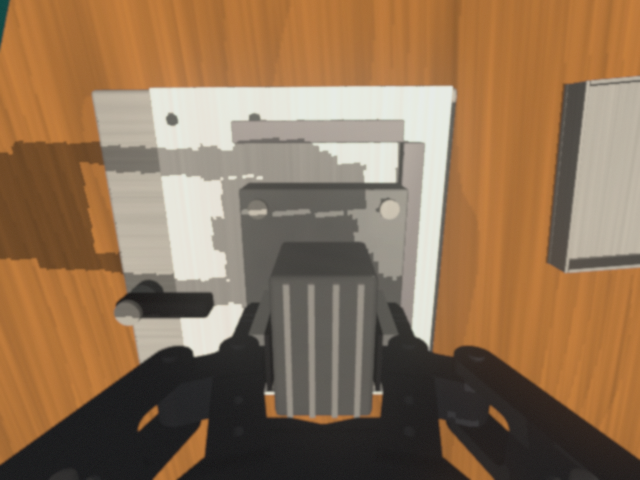

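View pics/top1.png

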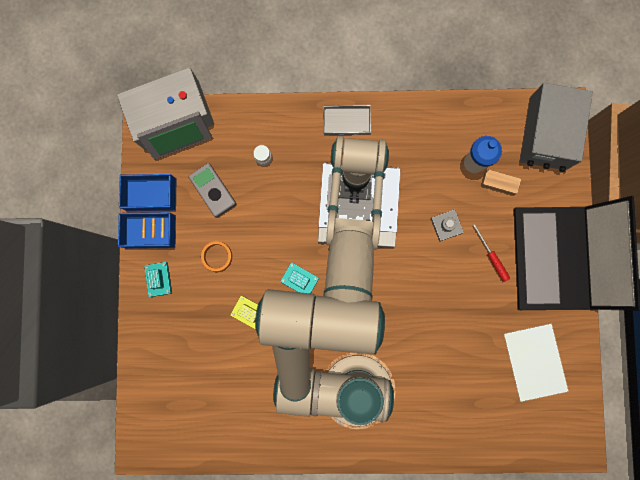

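```bash
python3 -m crank '[[3,0,0,-0.4,0,0,2],[6,0,0,-0.4,0,0,2],[7.5,0,0,-0.4,0,0,2],[8.3,0,0,-0.4,0,0,2],[8.3,0,0,-0.4,0,0,2]]'
python3 - <<'E'
from h import *
st(); go([.609,.003,.081],-4.5)
E
```

```text
clock: 11.38
position: [0.6087, 0.0036, 0.0868]
ee_rot: [0.707, 0.027, 0.707, -0.027]
contact_force: [-0.3, -0.3, -4.5]
width: 0.0356
t 11.375 p [0.6087 0.0036 0.0868] q [ 0.7066  0.0271  0.7065 -0.027 ] F [-0.3 -0.3 -4.5] M [ 0.   -0.03  0.02] w 0.0356
d [ 0.58 -0.06  0.04] r [ 0.1  0.  -0. ]
```

```bash
python3 -m crank '[[0.2,0,0,0,0,0,2],[0.4,0,0,0,0,0,2],[0.5,0,0,0,0,0,2],[0.5,0,0,0,0,0,2]]'
python3 - <<'E'
from h import *
st()
E
```

```text
clock: 11.88
position: [0.6086, 0.0034, 0.082]
ee_rot: [0.707, 0.027, 0.706, -0.027]
contact_force: [-0.5, 0.7, -2.5]
width: 0.0355
t 11.875 p [0.6086 0.0034 0.082 ] q [ 0.7068  0.0272  0.7064 -0.0271] F [-0.5  0.7 -2.5] M [0.04 0.12 0.01] w 0.0355
```

Starting to touch; a little more.

```bash
python3 -m crank '[[0.1,0,0,0,0,0,2],[0.15,0,0,0,0,0,2],[0.15,0,0,0,0,0,2]]'
python3 - <<'E'
from h import *
s=st(); A=rot(s['ee_rot']).as_matrix()
c,si=np.cos(np.radians(-4.5)),np.sin(np.radians(-4.5)); Rf=np.array([[c,-si],[si,c]])
print('module in corner frame',Rf.T@(s['position'][:2]-np.array([.664,.0641]))*1000)
E
```

```text
clock: 12.25
position: [0.609, 0.0034, 0.0819]
ee_rot: [0.707, 0.027, 0.706, -0.027]
contact_force: [-1.0, 0.0, 6.0]
width: 0.0355
t 12.25 p [0.609  0.0034 0.0819] q [ 0.7072  0.0272  0.706  -0.0271] F [-1.  0.  6.] M [0.19 0.62 0.04] w 0.0355
module in corner frame [-50.11476461 -64.86789737]
```

```bash
python3 -m crank '[[0,0,0.4,0,0,0,2],[0,0,0.8,0,0,0,2],[0,0,1.2,0,0,0,2],[0,0,1.4,0,0,0,2],[0,0,1.4,0,0,0,2]]'
python3 - <<'E'
from h import *
s=st()
c,si=np.cos(np.radians(-4.5)),np.sin(np.radians(-4.5)); Rf=np.array([[c,-si],[si,c]])
print('module in corner frame',Rf.T@(s['position'][:2]-np.array([.664,.0641]))*1000, 'F',Rf.T@s['contact_force'][:2])
E
```

```text
clock: 12.88
position: [0.6234, 0.0023, 0.082]
ee_rot: [0.707, 0.027, 0.706, -0.027]
contact_force: [-0.6, 0.0, 5.7]
width: 0.0353
t 12.875 p [0.6234 0.0023 0.082 ] q [ 0.7075  0.0272  0.7057 -0.0271] F [-0.6  0.   5.7] M [0.16 0.5  0.02] w 0.0353
module in corner frame [-35.65782354 -64.77054928] F [-0.57193039 -0.03981949]
```

```bash
python3 -m crank '[[0,0,0.1,0,0,0,2],[0,0,0.2,0,0,0,2],[0,0,0.3,0,0,0,2],[0,0,0.3,0,0,0,2]]'
python3 - <<'E'
from h import *
s=st()
c,si=np.cos(np.radians(-4.5)),np.sin(np.radians(-4.5)); Rf=np.array([[c,-si],[si,c]])
print('module in corner frame',Rf.T@(s['position'][:2]-np.array([.664,.0641]))*1000, 'F',Rf.T@s['contact_force'][:2])
E
```

```text
clock: 13.38
position: [0.6239, 0.0023, 0.0819]
ee_rot: [0.706, 0.027, 0.707, -0.027]
contact_force: [-7.0, 1.0, 9.1]
width: 0.0353
t 13.375 p [0.6239 0.0023 0.0819] q [ 0.7058  0.0274  0.7073 -0.0272] F [-7.   1.   9.1] M [ 0.18  0.88 -0.19] w 0.0353
module in corner frame [-35.14565635 -64.72242112] F [-7.03461667  0.47484328]
```

```bash
python3 -m crank '[[0,0.4,0,0,0,0,2],[0,0.8,0,0,0,0,2],[0,1.2,0,0,0,0,2],[0,1.4,0,0,0,0,2],[0,1.4,0,0,0,0,2]]'
python3 -m crank '[[0,0.1,0,0,0,0,2],[0,0.2,0.1,0,0,0,2],[0,0.3,0.1,0,0,0,2],[0,0.3,0.1,0,0,0,2]]'
python3 - <<'E'
from h import *
s=st()
c,si=np.cos(np.radians(-4.5)),np.sin(np.radians(-4.5)); Rf=np.array([[c,-si],[si,c]])
print('module in corner frame',Rf.T@(s['position'][:2]-np.array([.664,.0641]))*1000, 'F',Rf.T@s['contact_force'][:2])
E
```

```text
clock: 14.0
position: [0.625, 0.0157, 0.0819]
ee_rot: [0.706, 0.027, 0.707, -0.028]
contact_force: [-6.5, -1.7, 7.3]
width: 0.0351
clock: 14.5
position: [0.6251, 0.0173, 0.082]
ee_rot: [0.705, 0.026, 0.708, -0.028]
contact_force: [-8.8, -4.2, 10.0]
width: 0.0354
t 14.5 p [0.6251 0.0173 0.082 ] q [ 0.7051  0.0262  0.708  -0.0282] F [-8.8 -4.2 10. ] M [-0.45  1.22 -0.26] w 0.0354
module in corner frame [-35.0728752  -49.66344957] F [-8.46844717 -4.85814978]
```

```bash
python3 -m crank '[[0,0.1,0,0,0,0,2],[0,0.2,0,0,0,0,2],[0,0.25,0,0,0,0,2],[0,0.25,0,0,0,0,2]]'
python3 - <<'E'
from h import *
s=st()
c,si=np.cos(np.radians(-4.5)),np.sin(np.radians(-4.5)); Rf=np.array([[c,-si],[si,c]])
print('module in corner frame',Rf.T@(s['position'][:2]-np.array([.664,.0641]))*1000, 'F',Rf.T@s['contact_force'][:2])
A=rot(s['ee_rot']).as_matrix();print('jaw',np.degrees(np.arctan2(A[1,2],A[0,2])))
snap('wrist','w7');im=snap('scene','scene7')
a=im['color'];cv2.imwrite('pics/scene7c.png',cv2.resize(a[200:350,200:420],None,fx=3.6,fy=3.6,interpolation=cv2.INTER_CUBIC))
E
```

```text
clock: 15.0
position: [0.6252, 0.0175, 0.0821]
ee_rot: [0.705, 0.025, 0.708, -0.029]
contact_force: [-9.8, -9.8, 11.6]
width: 0.0352
t 15.0 p [0.6252 0.0175 0.0821] q [ 0.705   0.0247  0.7082 -0.0294] F [-9.8 -9.8 11.6] M [-1.23  1.36 -0.25] w 0.0352
module in corner frame [-35.06556492 -49.53271169] F [ -8.96858861 -10.56160423]
jaw -4.386153264207158
```

View pics/w7.png

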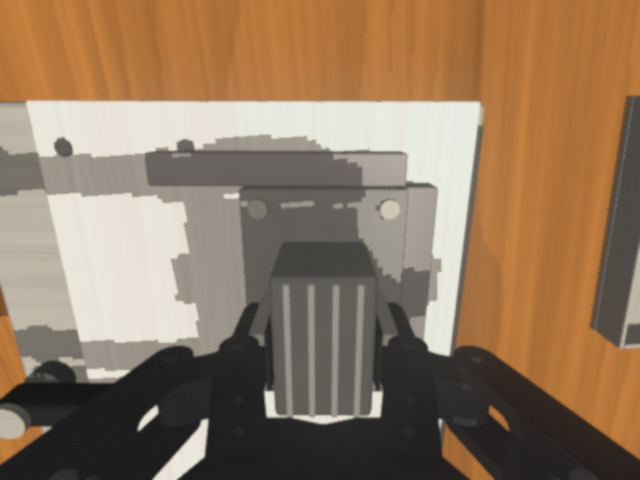

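View pics/scene7c.png

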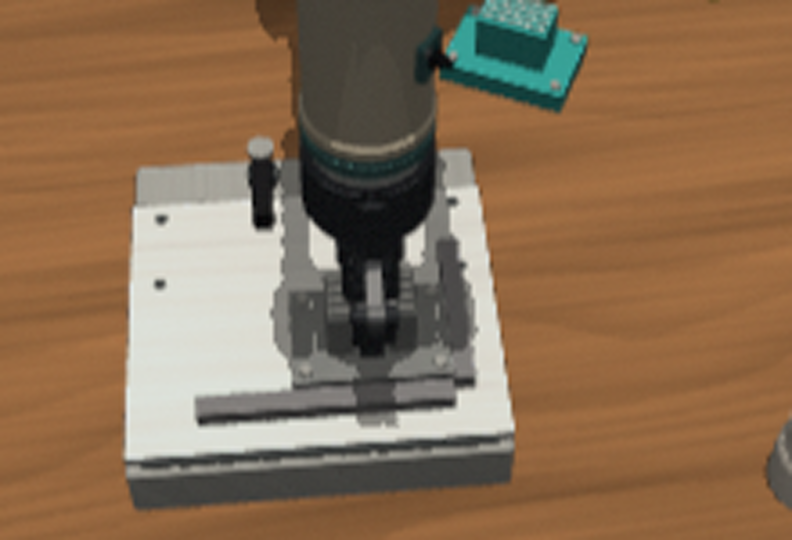

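```bash
python3 - <<'E'
from h import *
s=st();A=rot(s['ee_rot']).as_matrix();print(A.round(4))
m=load('w7');Z=m['z_map'];v,u=np.mgrid[:480,:640]
f=240/np.tan(np.radians(float(m['vertical_fov']))/2)
W=(np.stack([(u-m['cx'])/f,-(v-m['cy'])/f,-np.ones_like(u)],-1)*Z[...,None])@att(m['attitude']).T+m['eye']
def fit(k):
    q=W[k];c=np.linalg.lstsq(np.c_[q[:,:2]-q[:,:2].mean(0),np.ones(len(q))],q[:,2],rcond=None)[0];print(len(q),'slope deg',np.degrees(c[:2]).round(2),'z',c[2].round(4))
fit((u>250)&(u<396)&(v>222)&(v<236))
fit((u>250)&(u<396)&(v>192)&(v<236))
fit((u>285)&(u<365)&(v>292)&(v<405))
fit((u>80)&(u<170)&(v>210)&(v<330))
E
```

```text
t 15.1 p [0.6251 0.0174 0.0821] q [ 0.705   0.0247  0.7082 -0.0294] F [ -9.  -10.7  10.6] M [-1.2   1.35 -0.34] w 0.0354
[[-0.0048  0.0765  0.9971]
 [-0.0065  0.997  -0.0765]
 [-1.     -0.0069 -0.0043]]
1885 slope deg [ 11.71 153.35] z 0.0761
6235 slope deg [ 2.79 37.47] z 0.0762
8848 slope deg [ 0.59 11.18] z 0.1167
10591 slope deg [20.18  2.82] z 0.056
```

```bash
python3 - <<'E'
from h import *
m=load('w7');Z=m['z_map'];v,u=np.mgrid[:480,:640]
f=240/np.tan(np.radians(float(m['vertical_fov']))/2)
W=(np.stack([(u-m['cx'])/f,-(v-m['cy'])/f,-np.ones_like(u)],-1)*Z[...,None])@att(m['attitude']).T+m['eye']
for (a,b,c,d) in ((250,290,195,236),(300,340,195,236),(350,396,195,236),(250,396,195,205),(250,396,225,236),(285,365,292,315),(285,365,380,405),(285,300,292,405),(350,365,292,405),(80,120,210,330),(130,170,210,330)):
    q=W[c:d,a:b].reshape(-1,3); print((a,b,c,d),np.median(q,0).round(4),np.std(q[:,2]).round(4))
E
```

```text
(250, 290, 195, 236) [0.6051 0.0588 0.0756] 0.0091
(300, 340, 195, 236) [0.6259 0.0571 0.0754] 0.0104
(350, 396, 195, 236) [0.6479 0.0556 0.0755] 0.0097
(250, 396, 195, 205) [0.6278 0.0635 0.0754] 0.0103
(250, 396, 225, 236) [0.6267 0.0504 0.0754] 0.0098
(285, 365, 292, 315) [0.6264 0.0371 0.1159] 0.0072
(285, 365, 380, 405) [0.6239 0.0021 0.1159] 0.0077
(285, 300, 292, 405) [0.6141 0.0213 0.1162] 0.007
(350, 365, 292, 405) [0.6362 0.0195 0.1162] 0.0075
(80, 120, 210, 330) [0.5137 0.0329 0.0552] 0.0115
(130, 170, 210, 330) [0.5387 0.0309 0.0552] 0.0122
```

```bash
python3 -m crank '[[0,0,0,0,0,0,2],[0,0,0,0,0,0,2],[0,0,0,0,0,0,2]]' && python3 - <<'E'
from h import *
st(); print(manip.sign_off())
E
```

```text
clock: 15.48
position: [0.6251, 0.0174, 0.0821]
ee_rot: [0.705, 0.025, 0.708, -0.029]
contact_force: [-10.0, -10.3, 10.5]
width: 0.0351
t 15.475 p [0.6251 0.0174 0.0821] q [ 0.705   0.0247  0.7082 -0.0295] F [-10.  -10.3  10.5] M [-1.22  1.34 -0.3 ] w 0.0351
the job is handed in; nothing more can be done
None
```

The job is done and handed in at 15.5 s, well inside the 64 s limit.

- **Turnbutton:** I pinched it and turned it until it met its hard stop. It then measured -4.49°, the same as the fixture yaw of -4.49°, so it points straight over the plate edge.
- **Module:** I took the grey module with the rectangular cover, turned it about 90°, set it on the plate and slid it first against the far bar, then along it to the side bar. It is still gripped.
- **Last checks on the module:**
  - The centre, taken from the tool position, was at about (-35.1, -49.5) mm in the corner frame; home is (-35, -50).
  - The push on the far bar was about 9 N and on the side bar about 10.5 N, both steady, with roughly 10 N of upward reaction from the plate.
  - The top of the base read 75.4 to 75.6 mm above the bench everywhere I sampled it, so it lies flat.
  - The last wrist picture shows it flush with both bars.
- **Disagreements:** The depth plane fits I ran first on flatness gave nonsense slopes because the depth was noisy, so I used medians over patches instead. Early on, the scene and top cameras differed by 5 to 8 mm on the pivot and module, so I relied on the wrist camera.

I moved nothing else on purpose and saw no unexpected contact forces. I did not take a final full-bench picture to confirm the rest of the bench.

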